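# Mesh the gear change of the bench glaze mill

## Task

Put the bench glaze mill into gear. A tooth of its gear stands in the way of the gear-change slide, so turn the spindle by its hand bar until a gap between two teeth faces the slide, then push the round gear knob towards the spindle until it is fully home, the slide's tooth deep in the gap, and let go. Leave the brake, the flat tee handle on the other side, where it is.

Things in the scene. Friction and masses are not known exactly. Their poses are not given: they have to be found in the camera images.
- spindle_grip (a point): Centre of the wooden hand bar on top of the mill's upright spindle, on its axis, at the height to grip. Bar 74 mm long along the point's x, 15 thick along y, 32 high (15 above to 17 below this point). Steel gear below, its top 38 mm under this point: six teeth 16 mm wide, ends 46 mm from the axis, every 60 degrees from +y of this point on; gaps midway, so 30 degrees either side of +y.
- spindle (a joint): Angle of spindle, bar and gear, rad, positive anticlockwise from above, stops at +-3.1; 0.06 N m friction, stays where left. At 0 a tooth points straight at the gear-change slide; a gap does at +-0.52. The slide's tooth enters with a gap aimed within about 10 degrees. It starts within 0.2 of 0, where a tooth stops the slide after about 9 mm.
- gear_knob (a point): Centre of the round dark-wood gear knob, upright, 26 mm across, 33 high (half above, half below), on a stem; guide rails 33 mm below this point. Its y points from the spindle axis out through the knob; the slide moves along -y and never turns. Knob 115 mm from the axis when out, 91 when home. The slide's tooth, a squared bar end 14 mm wide, is 59 mm nearer the spindle.
- gear_shift (a joint): Travel of the gear-change slide towards the spindle: 0 fully out, 0.024 m fully home against its stop with its tooth in the gear. Moves against 2.5 N of friction and stays where it is left; starts between 0 and 0.005.
- brake (a joint): Travel of the brake slide at the opposite end of the mill, with a wide black hollow shoe and a flat dark-wood tee handle 44 mm across, 22 high, as tall as the gear knob: 0 off (start), 0.015 m on. Moves towards the spindle; to be left off.

How it is judged:
At the end, for the whole second after the job is handed in: The gear-change slide is home (at least 20 of its 24 mm of travel), which is only possible with its tooth in a gap of the gear, and the brake slide is within 5 mm of off (value of joint gear_shift above 0.02 m and value of joint brake below 0.005 m); the robot touches nothing.
It fails at once if the brake slide is pushed in by more than 8 mm (value of joint brake above 0.008 m).
It also fails if it takes over 38 s, if anything falls off the work surface, if the arm or the gripper's body presses on something with over 40 N, if the wrist force passes 120 N, or if a joint passes its speed limit or range.

## Robot

A 6-joint arm with a two-finger parallel gripper is mounted at the origin on the work surface; the furniture and walls round the work are solid. World frame = base frame: x ahead of the robot, y to its left, z up, the work surface at z = 0. Lengths are in m, angles in rad, forces in N, time in s.
With the tool pointing down it reaches from about 0.275 to 0.725 m from the base axis. Payload 5.6 kg.
Tool frame: the origin (TCP) lies at the very end of the fingers, on their centre line; the grasp point (between the pads) lies 19 mm behind it (r.grip_depth is the distance from the TCP to the grasp point, in m); y points along the fingers, z is the direction in which the jaws open and shut, and the axes are right-handed (so a half turn about y gives the same grasp; the last joint's range is limited). The gripper opens to 85 mm and grips with 20 to 120 N. Pads are 22 mm wide; open, the fingers measure 114 mm over their backs; the gripper's body (76 mm by 85 mm) begins 54 mm behind the grasp point. The pads swing forward as they close: fully open they stand 13 mm farther back than shut.
Start: joints at [-0.859, 0.255, 0.108, 0, -1.424, -0.285], TCP at [0.228, -0.501, 0.231] pointing down, gripper open.
Joint ranges: [-2.95, 2.95], [-1.21, 1.97], [-1.09, 1.5], [-2.87, 1.71], [-2.94, -0.07], [-3.05, 3.05]. Speed limits (rad/s): [2.57, 2.57, 3.14, 3.14, 3.14, 3.14].

## Interface

Orientations are given as a unit quaternion [w, x, y, z].
In Python, from bench import r, optics, workorder, spotter gives the robot as it stands.
- The arm moves only by the tool apply_moves, never from a script. Its argument "steps" is a list of rows, each a list of 7 numbers: the shift along the tool's x, y, z in cm, then the turn, a rotation vector about the tool's x, y, z in degrees, then the gripper command: -1 is shut, 1 is fully open, values between are in proportion. In form: [[dx, dy, dz, wx, wy, wz, jaw], ...]. A call has 1 to 5 rows; each row is the pose to reach, as a shift and turn from the pose commanded when the call began, along the tool's axes at that moment; what a row does not reach only later rows make up. A row lasts 1/12 s, in which the tool goes at most 41.7 mm and 7.16 degrees, less where a joint would pass 70% of its speed; a pose out of reach is approached as far as the arm can. A call with a gripper value outside its range is refused whole. The fingers move at their own pace and stop on an object; "force" is the grip in N (left out, the last holds). Time passes only in rows, so rows that repeat a pose let the fingers close. It gives the time, the measured TCP pose, the force and the opening at its end, in the units of the state.
- r.read_state(): the state, without advancing time (a new reading comes with each control period).
- optics.get_image(name): name is "scene" or "top" or "wrist"; returns the picture (480x640x3 uint8, red, green, blue); there is no depth.
- optics.camera_params(name): a dict with "mtx" (3x3 intrinsics, pixels), "camera_from_world" (4x4, takes a point from world to camera coordinates); the wrist camera has in their place "T_tool_cam" (4x4, takes a point from camera to tool coordinates, whose origin is the TCP and whose axes are the tool frame's). Camera axes: x right, y down, z forward; pixel columns grow to the right and rows downward; lengths in m; the calibration is good to about 2 mm. A picture is of the moment at which its call begins: read the wrist's pose just before it. camera_params takes no time and is no camera call.
- workorder.close_job(): hands the job in, once; it reports no verdict.
Trained networks look in the newest picture that a camera, given by its name, has taken for a name from the list of things; names that differ only in an ending like _2 or _b are one class to them, and where a whole thing is asked for, a point or a joint stands for the part that bears it (a point fixed in the world has none). Each returns a list of dicts, best first, with "confidence" (0 to 1); they miss things now and then, are a little off and sometimes report something else, mostly with a low value. They report only what shows in the picture. A call takes as long as a camera call.
- spotter.find_in(camera, query): "box" ([left, top, right, bottom] in pixels, round what is visible of it).
- spotter.trace(camera, query): "mask" (480x640 bool, what is visible of it) and "box" ([left, top, right, bottom] in pixels, round what is visible of it).
The state is a dict: "time_s": time; "joint_pos": joint angles; "dq": joint speeds; "joint_efforts": joint torques, N m; "tool_pos": TCP position; "eef_rot": TCP orientation; "force": force on the tool from outside, world axes, zero at the start; "wrist_torque": the same for the moment, N m; "width": finger opening in m.
Only numpy, scipy, OpenCV 4.12 (cv2) and the standard library are available. Lean on these libraries where they do the work, as an engineer would, in place of code of your own. Each camera call takes 0.05 s, during which the arm holds its last target.

## Working session

There is one attempt and no reset: what is moved stays moved. The work goes in short steps, Python scripts to look and compute and a tool call to move; the robot and the scene stay as the last step left them, time stands still between calls to the robot, and variables do not carry over. Pictures are saved under pics/ and viewed, and the job is handed in when it is done.

Besides the shell and the picture viewer there is one more tool, called after "Emit:" as name([rows], argument=value, ...), one row to a line, values as JSON. apply_moves: Moves the arm, as the interface text tells. Its arguments: {"type":"object","properties":{"steps":{"type":"array","items":{"type":"array","items":{"type":"number"}}},"force":{"type":"number"}},"required":["steps"]}

```bash
mkdir -p pics; ls
python3 - <<'E'
from bench import r, optics, workorder, spotter
import cv2, numpy as np
s=r.read_state(); print(s)
for n in ["scene","top"]:
    im=optics.get_image(n); cv2.imwrite(f"pics/{n}0.png",im[:,:,::-1])
    p=optics.camera_params(n); print(n,p)
    for q in ["spindle_grip","gear_knob","brake","gear_shift"]:
        try: print(n,q,[(d['box'],round(d['confidence'],2)) for d in spotter.find_in(n,q)][:3])
        except Exception as e: print(q,e)
print(optics.camera_params("wrist"))
E
```

```text
pics
{'time_s': 0.0, 'joint_pos': array([-8.59382873e-01,  2.55753432e-01,  1.07012545e-01, -4.80463073e-04,
       -1.42390343e+00, -2.84596240e-01]), 'dq': array([-6.22455595e-04,  9.07330449e-04, -5.14419556e-05, -5.30471498e-04,
       -1.43471656e-03, -2.24790577e-04]), 'joint_efforts': array([-9.93935737e-05, -3.86626732e+01,  2.37940568e+01,  5.36510870e+00,
       -6.20567080e-03,  3.15400928e-05]), 'tool_pos': array([ 0.22753565, -0.50018367,  0.2303947 ]), 'eef_rot': array([ 0.69172508, -0.69041656, -0.14957084,  0.14989981]), 'force': array([-0.31492421,  0.04901821,  0.282348  ]), 'wrist_torque': array([0.05993149, 0.06378591, 0.00268273]), 'width': 0.08513154485565641}
scene {'mtx': array([[574.70431486,   0.        , 314.26416078],
       [  0.        , 574.70431486, 239.21869027],
       [  0.        ,   0.        ,   1.        ]]), 'camera_from_world': array([[-0.87988649, -0.47482448, -0.01847923,  0.42814451],
       [-0.19228857,  0.39134901, -0.89992836,  0.19180941],
       [ 0.43453985, -0.78828146, -0.43564603,  0.78511651],
       [ 0.        ,  0.        ,  0
[... 711 characters left out ...]
.6, 450.0, 273.9], 0.75)]
top gear_knob [([351.2, 247.2, 395.6, 266.2], 0.91)]
top brake [([448.5, 221.1, 499.3, 261.0], 0.66)]
top gear_shift [([346.9, 251.0, 394.8, 263.1], 0.91)]
{'mtx': array([[379.08190186,   0.        , 316.0876694 ],
       [  0.        , 379.08190186, 241.56673963],
       [  0.        ,   0.        ,   1.        ]]), 'T_tool_cam': array([[ 8.19708375e-04,  9.63281970e-01,  2.68490548e-01,
        -6.82032607e-02],
       [-8.67566948e-04, -2.68489853e-01,  9.63282122e-01,
        -1.43370334e-01],
       [ 9.99999288e-01, -1.02254395e-03,  6.15628218e-04,
         3.71138349e-04],
       [ 0.00000000e+00,  0.00000000e+00,  0.00000000e+00,
         1.00000000e+00]])}
```

Run:
```python
import cv2
a=cv2.imread("pics/top0.png")[180:310,320:520]; cv2.imwrite("pics/topc.png",cv2.resize(a,None,fx=4,fy=4,interpolation=cv2.INTER_CUBIC))
a=cv2.imread("pics/scene0.png")[160:300,280:430]; cv2.imwrite("pics/scenec.png",cv2.resize(a,None,fx=4,fy=4,interpolation=cv2.INTER_CUBIC))
```

```text
(no output)
```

View pics/top0.png

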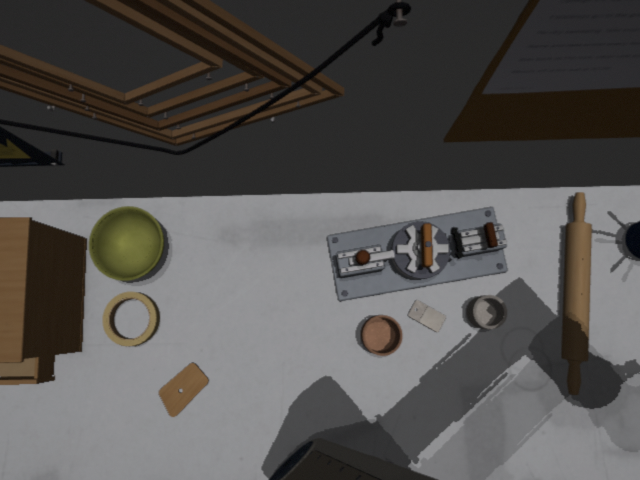

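View pics/topc.png

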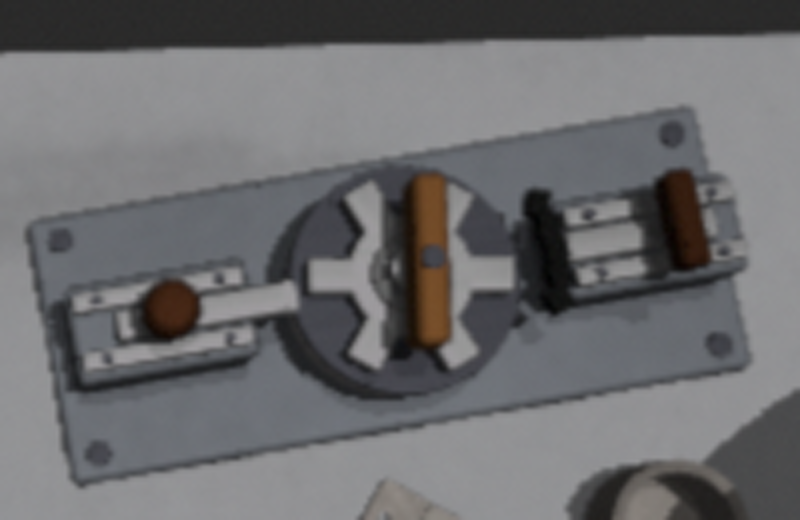

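View pics/scene0.png

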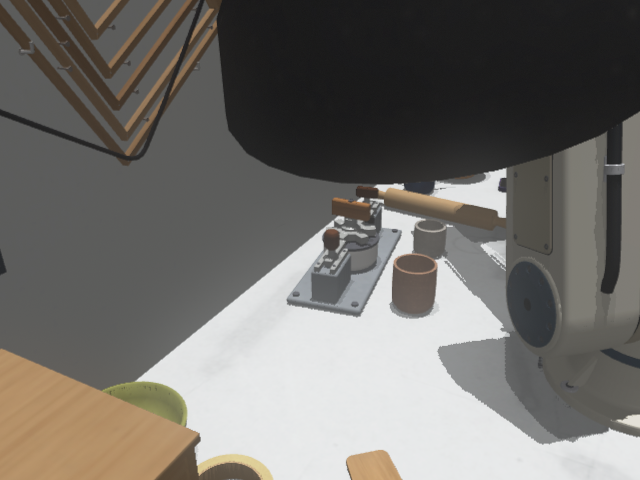

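View pics/scenec.png

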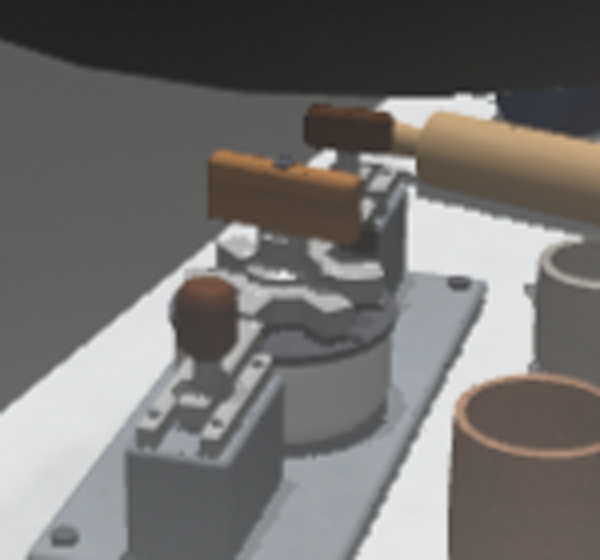

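```bash
cat > h.py <<'E'
import numpy as np, cv2
from bench import r, optics, spotter
from scipy.spatial.transform import Rotation as R
def P(n):
    p=optics.camera_params(n); return np.array(p['mtx']),np.array(p['camera_from_world'])
def tri(ua,ub):
    Ka,Ta=P("top");Kb,Tb=P("scene")
    X=cv2.triangulatePoints(Ka@Ta[:3],Kb@Tb[:3],np.array(ua,float).reshape(2,1),np.array(ub,float).reshape(2,1)).ravel(); X=X[:3]/X[3]
    print('reproj',[ (lambda v:v[:2]/v[2])(K@(T@np.r_[X,1])[:3]).round(1) for K,T in((Ka,Ta),(Kb,Tb))]); return X
def onz(uv,z,K,T):
    d=T[:3,:3].T@np.linalg.inv(K)@np.r_[uv,1]; c=-T[:3,:3].T@T[:3,3]
    return c+d*(z-c[2])/d[2]
E
python3 - <<'E'
from h import *
c=lambda x,y:(320+x/4,180+y/4); s=lambda x,y:(280+x/4,160+y/4)
A=tri(c(432,250),s(285,162)); print('bar top',A)
B=tri(c(172,305),s(207,285)); print('knob top',B)
K,T=P("top")
zb=A[2]
for n,uv,z in [('bar end far',c(430,176),zb),('bar end near',c(432,344),zb),('tooth L',c(308,275),zb-.053),('tooth R',c(513,275),zb-.053),('knob',c(172,305),zb),('slide tip',c(298,298),zb-.053),('tee',c(682,215),zb),
 ('base tl',c(30,222),.012),('base tr',c(690,108),.012),('base bl',c(80,485),.012),('base br',c(747,365),.012)]:
    print(n,onz(uv,z,K,T).round(4))
E
```

```text
reproj [array([428.4, 243.4]), array([350.4, 200.4])]
bar top [ 0.4782993  -0.12692484  0.13333779]
reproj [array([363. , 256.3]), array([331.7, 231.2])]
knob top [ 0.46031466 -0.01651146  0.12216598]
bar end far [ 0.5117 -0.127   0.1333]
bar end near [ 0.44   -0.1243  0.1333]
tooth L [ 0.4775 -0.0805  0.0803]
tooth R [ 0.4754 -0.1718  0.0803]
knob [ 0.459  -0.0157  0.1333]
slide tip [ 0.4672 -0.0756  0.0803]
tee [ 0.4924 -0.2322  0.1333]
base tl [0.5155 0.0434 0.012 ]
base tr [ 0.5637 -0.2771  0.012 ]
base bl [0.3885 0.0226 0.012 ]
base br [ 0.4385 -0.2955  0.012 ]
```

```bash
cat >> h.py <<'E'
def pose():
    s=r.read_state(); q=s['eef_rot']; return s['tool_pos'],R.from_quat([q[1],q[2],q[3],q[0]]),s
def goto(xyz,jawdeg):
    """needed shift(cm)/rotvec(deg) in tool axes, tool down, jaw z along +-jawdeg (world angle)"""
    p,Q,s=pose(); z=Q.as_matrix()[:,2]; cur=np.degrees(np.arctan2(z[1],z[0]))
    best=jawdeg+180*round((cur-jawdeg)/180); a=np.radians(best)
    zt=np.array([np.cos(a),np.sin(a),0]); yt=np.array([0,0,-1.]); G=R.from_matrix(np.c_[np.cross(yt,zt),yt,zt])
    print('cur jaw',round(cur,1),'target',round(best,1),'q6',s['joint_pos'][5].round(2),'p',p.round(4),'w',s['width'].round(4),'F',s['force'].round(1),'t',s['time_s'])
    print('shift cm',(Q.inv().apply(np.array(xyz)-p)*100).round(2),'rot',np.degrees((Q.inv()*G).as_rotvec()).round(1))
E
python3 -c "
from h import *
goto([.4765,-.126,.20],87.9)"
```

```text
Traceback (most recent call last):
  File "h.py", line 20, in goto
    print('cur jaw',round(cur,1),'target',round(best,1),'q6',s['joint_pos'][5].round(2),'p',p.round(4),'w',s['width'].round(4),'F',s['force'].round(1),'t',s['time_s'])
                                                                                                           ^^^^^^^^^^^^^^^^
AttributeError: 'float' object has no attribute 'round'
```

```bash
sed -i "s/s\['width'\].round(4)/round(s['width'],4)/" h.py; python3 -c "
from h import *
goto([.4765,-.126,.20],87.9)"
```

```text
cur jaw 114.5 target 87.9 q6 -0.28 p [ 0.2277 -0.5006  0.2313] w 0.0852 F [1.1 0.1 1. ] t 0.5
shift cm [38.16  3.13 23.8 ] rot [-0.  26.6 -0. ]
```

Emit:
apply_moves([
  [38.2, 1, 23.8, 0, 26.6, 0, 0.1],
  [38.2, 1, 23.8, 0, 26.6, 0, 0.1],
  [38.2, 1, 23.8, 0, 26.6, 0, 0.1],
  [38.2, 1, 23.8, 0, 26.6, 0, 0.1],
  [38.2, 1, 23.8, 0, 26.6, 0, 0.1],
])

```text
time_s: 0.92
tool_pos: [0.3328, -0.3432, 0.2273]
eef_rot: [-0.707, 0.707, -0.016, 0.016]
force: [1.5, -0.9, -0.0]
width: 0.0472
```

```bash
python3 -c "
from h import *
goto([.4765,-.126,.22],87.9)"
```

```text
cur jaw 87.5 target 87.9 q6 -1.14 p [ 0.3328 -0.3432  0.2273] w 0.0472 F [ 1.5 -0.9 -0. ] t 0.9167
shift cm [13.4   0.72 22.33] rot [ 0.  -0.4  0. ]
```

Emit:
apply_moves([
  [12.5, 0.5, 20.5, 0, 0, 0, 0.1],
  [12.5, 0.5, 20.5, 0, 0, 0, 0.1],
  [12.5, 0.5, 20.5, 0, 0, 0, 0.1],
  [12.5, 0.5, 20.5, 0, 0, 0, 0.1],
  [12.5, 0.5, 20.5, 0, 0, 0, 0.1],
])

```text
time_s: 1.33
tool_pos: [0.4481, -0.1687, 0.2232]
eef_rot: [-0.707, 0.707, -0.013, 0.013]
force: [0.6, -1.1, 0.5]
width: 0.047
```

Emit:
apply_moves([
  [0.0, 0, 2, 0, 0, 0, 0.1],
  [0, 0, 2, 0, 0, 0, 0.1],
  [0, 0, 2, 0, 0, 0, 0.1],
])

```text
time_s: 1.58
tool_pos: [0.4484, -0.1497, 0.2229]
eef_rot: [-0.707, 0.707, -0.012, 0.012]
force: [-0.3, -0.6, -0.3]
width: 0.047
```

```bash
python3 -c "
from h import *
goto([.4765,-.126,.22],87.9)
im=optics.get_image('wrist'); cv2.imwrite('pics/w1.png',im[:,:,::-1])"
```

```text
cur jaw 88.0 target 87.9 q6 -1.62 p [ 0.4484 -0.1497  0.2229] w 0.047 F [-0.3 -0.6 -0.3] t 1.5833
shift cm [2.72 0.29 2.47] rot [0.  0.1 0. ]
```

View pics/w1.png

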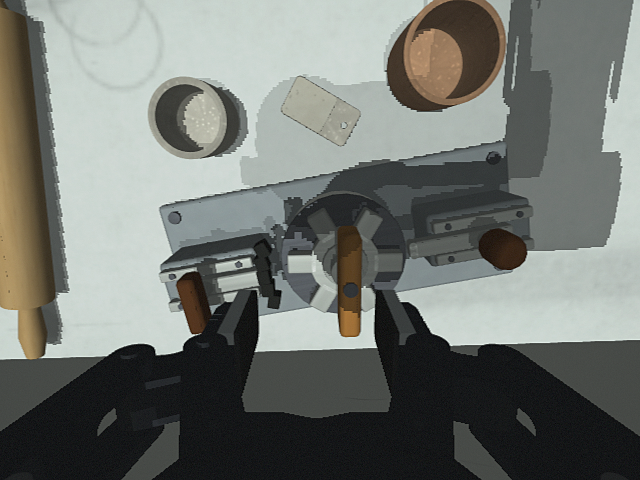

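Wrist view: bar from (349,228) to (349,335), screw at (350,290); knob top about (505,250); a tooth at (388,260) faces the slide.

```bash
cat >> h.py <<'E'
def wrist():
    p,Q,s=pose(); c=optics.camera_params('wrist'); W=np.eye(4); W[:3,:3]=Q.as_matrix(); W[:3,3]=p
    return np.array(c['mtx']),np.linalg.inv(W@np.array(c['T_tool_cam']))
E
python3 -c "
from h import *
K,T=wrist()
for n,uv,z in [('far',(349,336),.133),('near',(349,228),.133),('screw',(350,290),.134),('knob',(505,249),.122),('knob',(505,249),.128),('tee',(190,290),.128),('toothR',(400,260),.08),('toothL',(288,261),.08)]: print(n,onz(uv,z,K,T).round(4))
"
```

```text
far [ 0.513 -0.13   0.133]
near [ 0.4367 -0.1289  0.133 ]
screw [ 0.4786 -0.1289  0.134 ]
knob [ 0.4578 -0.0233  0.122 ]
knob [ 0.4559 -0.0264  0.128 ]
tee [ 0.4771 -0.2367  0.128 ]
toothR [ 0.4773 -0.0845  0.08  ]
toothL [ 0.4748 -0.1735  0.08  ]
```

Emit:
apply_moves([
  [2.7, 3, 2.0, 0, 0, 0, 0.1],
  [2.7, 6, 2.0, 0, 0, 0, 0.1],
  [2.7, 6, 2, 0, 0, 0, 0.1],
  [2.7, 6, 2, 0, 0, 0, 0.1],
])

```text
time_s: 1.97
tool_pos: [0.4746, -0.1328, 0.1621]
eef_rot: [-0.707, 0.707, -0.015, 0.012]
force: [0.2, -0.5, 1.0]
width: 0.0471
```

```bash
python3 -c "
from h import *
goto([.4763,-.1275,.102],88.2)
im=optics.get_image('wrist'); cv2.imwrite('pics/w2.png',im[:,:,::-1])"
```

```text
cur jaw 87.8 target 88.2 q6 -1.66 p [ 0.4746 -0.1328  0.1621] w 0.0471 F [ 0.2 -0.5  1. ] t 1.9667
shift cm [0.18 6.01 0.54] rot [ 0.  -0.4 -0.2]
```

View pics/w2.png

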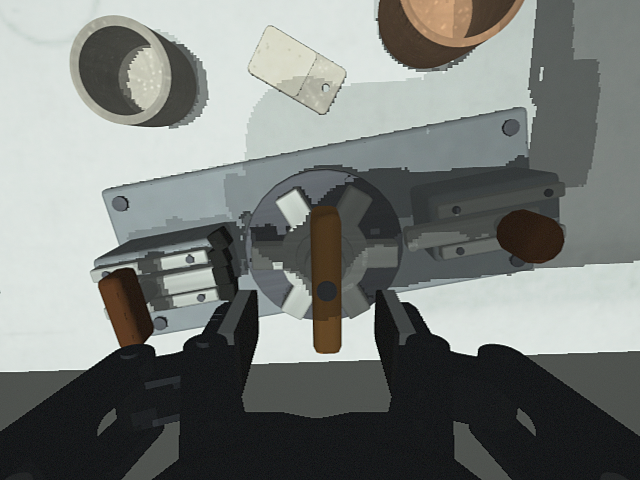

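Emit:
apply_moves([
  [0.2, 3, 0.5, 0, 0, 0, 0.1],
  [0.2, 5.9, 0.5, 0, 0, 0, 0.1],
  [0.2, 5.9, 0.5, 0, 0, 0, 0.1],
  [0.2, 5.9, 0.5, 0, 0, 0, 0.1],
])

```text
time_s: 2.35
tool_pos: [0.4781, -0.1277, 0.1053]
eef_rot: [-0.707, 0.707, -0.013, 0.013]
force: [0.2, -0.0, 0.1]
width: 0.0469
```

Emit:
apply_moves([
  [0, 0, 0, 0, 0, 0, -1],
  [0, 0, 0, 0, 0, 0, -1],
  [0, 0, 0, 0, 0, 0, -1],
  [0, 0, 0, 0, 0, 0, -1],
  [0, 0, 0, 0, 0, 0, -1],
], force=30)

```text
time_s: 2.77
tool_pos: [0.4795, -0.1279, 0.1064]
eef_rot: [-0.706, 0.708, -0.012, 0.014]
force: [-0.3, -3.9, 6.8]
width: 0.0141
```

```bash
python3 -c "
from h import *
goto([.4763,-.1275,.102],68.5)
im=optics.get_image('wrist'); cv2.imwrite('pics/w3.png',im[:,:,::-1])"
```

```text
cur jaw 87.9 target 68.5 q6 -1.67 p [ 0.4795 -0.1279  0.1064] w 0.0141 F [-0.3 -3.9  6.8] t 2.7667
shift cm [-0.32  0.44  0.03] rot [ 0.1 19.4  0.2]
```

View pics/w3.png

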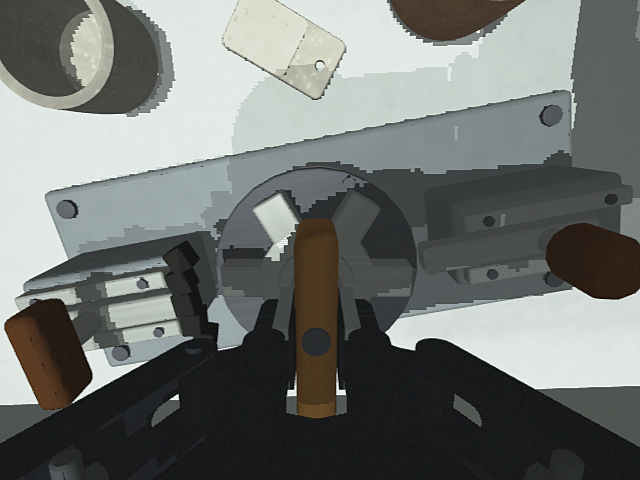

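```bash
python3 -c "
from h import *
K,T=wrist()
g=lambda uv,z:onz(uv,z,K,T)
def ang(a,b,z):
    d=g(b,z)-g(a,z); return np.degrees(np.arctan2(d[1],d[0])).round(2),np.linalg.norm(d).round(4)
print('base edge',ang((47,192),(567,92),.012)); print('screws',ang((67,209),(551,115),.014)); print('screws far',ang((121,353),(553,281),.014))
print('bar sides',ang((297,230),(298,412),.133),ang((335,226),(335,412),.133))
print('axis',g((316,342),.134))
"
```

```text
base edge (np.float64(98.36), np.float64(0.3214))
screws (np.float64(98.62), np.float64(0.3009))
screws far (np.float64(98.31), np.float64(0.2999))
bar sides (np.float64(-2.64), np.float64(0.0686)) (np.float64(-1.39), np.float64(0.0699))
axis [ 0.47892946 -0.12752483  0.134     ]
```

Emit:
apply_moves([
  [0, 0, 0, 0, 5, 0, -1],
  [0, 0, 0, 0, 10, 0, -1],
  [0, 0, 0, 0, 15, 0, -1],
  [0, 0, 0, 0, 19.5, 0, -1],
  [0, 0, 0, 0, 19.5, 0, -1],
])

```text
time_s: 3.23
tool_pos: [0.4794, -0.128, 0.1064]
eef_rot: [-0.694, 0.695, -0.133, 0.135]
force: [-0.9, -3.9, 6.1]
width: 0.0143
```

Emit:
apply_moves([
  [0, 0, 0, 0, 0, 0, -1],
  [0, 0, 0, 0, 0, 0, -1],
])

```text
time_s: 3.4
tool_pos: [0.4795, -0.128, 0.1064]
eef_rot: [-0.694, 0.695, -0.131, 0.134]
force: [-1.1, -2.8, 6.4]
width: 0.0146
```

```bash
python3 -c "
from h import *
goto([.4790,-.1278,.102],68.5)
im=optics.get_image('wrist'); cv2.imwrite('pics/w4.png',im[:,:,::-1])"
```

```text
cur jaw 68.4 target 68.5 q6 -2.01 p [ 0.4795 -0.128   0.1064] w 0.0146 F [-1.1 -2.8  6.4] t 3.4
shift cm [-0.05  0.44 -0.  ] rot [ 0.  -0.1  0.3]
```

View pics/w4.png

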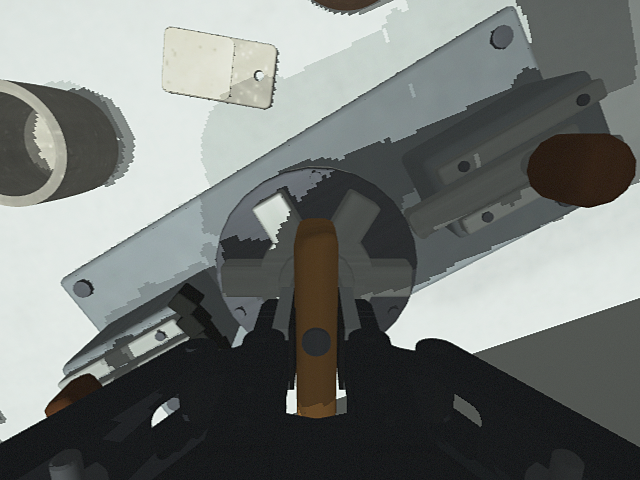

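Emit:
apply_moves([
  [0, 0, 0, 0, 0, 0, 0],
  [0, 0, 0, 0, 0, 0, 0],
  [0, 0, 0, 0, 0, 0, 0],
  [0, 0, 0, 0, 0, 0, 0],
])

```text
time_s: 3.78
tool_pos: [0.4781, -0.1266, 0.1039]
eef_rot: [0.695, -0.694, 0.133, -0.133]
force: [-1.1, 0.8, 0.6]
width: 0.0425
```

Emit:
apply_moves([
  [0, -2, 0, 0, 0, 0, 0],
  [0, -5, 0, 0, 0, 0, 0],
  [0, -8, 0, 0, 0, 0, 0],
  [0, -8, 0, 0, 0, 0, 0],
])

```text
time_s: 4.12
tool_pos: [0.4813, -0.1275, 0.19]
eef_rot: [-0.695, 0.695, -0.129, 0.136]
force: [0.9, 0.2, 0.7]
width: 0.0429
```

```bash
python3 -c "
from h import *
goto([.4620,-.017,.18],98.5)
im=optics.get_image('wrist'); cv2.imwrite('pics/w5.png',im[:,:,::-1])"
```

```text
cur jaw 68.4 target 98.5 q6 -2.01 p [ 0.4813 -0.1275  0.19  ] w 0.0429 F [0.9 0.2 0.7] t 4.1167
shift cm [-5.87  0.96  9.56] rot [  0.1 -30.1   0.6]
```

View pics/w5.png

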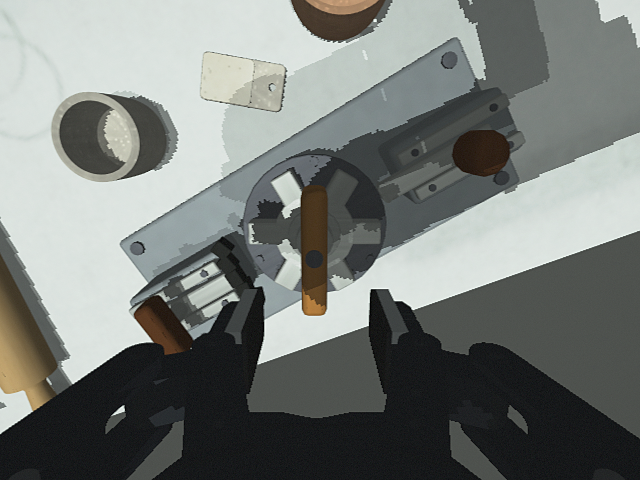

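Bar has stayed (screw at (314,259)); the gap between teeth at (365,232) and (340,185) faces the slide tip (380,190). Moving over the knob.

Emit:
apply_moves([
  [-2, 0, 3, 0, -7, 0, 0.1],
  [-4, 0.5, 6, 0, -14, 0, 0.1],
  [-5.9, 0.5, 9.5, 0, -21, 0, 0.1],
  [-5.9, 0.5, 9.5, 0, -28, 0, 0.1],
  [-5.9, 0.5, 9.5, 0, -30, 0, 0.1],
])

```text
time_s: 4.58
tool_pos: [0.4576, -0.0145, 0.178]
eef_rot: [0.705, -0.705, -0.055, 0.056]
force: [0.1, -0.5, -0.1]
width: 0.0469
```

Emit:
apply_moves([
  [0, 0, 0, 0, 0, 0, 0.1],
])

```text
time_s: 4.67
tool_pos: [0.4578, -0.0158, 0.1781]
eef_rot: [0.705, -0.705, -0.052, 0.053]
force: [0.6, -0.9, -0.8]
width: 0.0468
```

```bash
python3 -c "
from h import *
goto([.4620,-.017,.18],98.5)
im=optics.get_image('wrist'); cv2.imwrite('pics/w6.png',im[:,:,::-1])
K,T=wrist()
im=optics.get_image('top'); cv2.imwrite('pics/top6.png',cv2.resize(im[180:310,320:520,::-1],None,fx=4,fy=4))
"
```

```text
cur jaw 98.5 target 98.5 q6 -1.73 p [ 0.4578 -0.0158  0.1781] w 0.0468 F [ 0.6 -0.9 -0.8] t 4.6667
shift cm [ 0.4  -0.19 -0.18] rot [-0.   0.  -0.1]
```

View pics/w6.png

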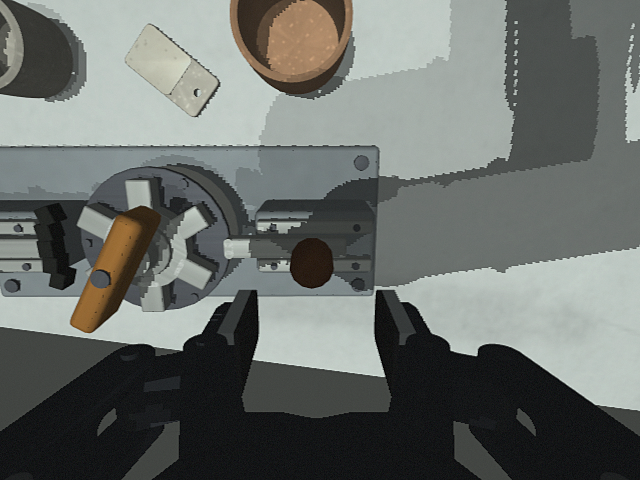

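```bash
python3 -c "
from h import *
K,T=wrist()
for z in (.1,.106,.112,.12): print(z,onz((312,263),z,K,T).round(4))
goto(onz((312,263),.106,K,T)-[0,0,.019],98.5)
"
```

```text
0.1 [ 0.4652 -0.0177  0.1   ]
0.106 [ 0.4632 -0.0179  0.106 ]
0.112 [ 0.4611 -0.0182  0.112 ]
0.12 [ 0.4584 -0.0185  0.12  ]
cur jaw 98.3 target 98.5 q6 -1.73 p [ 0.4579 -0.0167  0.1782] w 0.0468 F [-0.4  0.2 -0.2] t 4.7667
shift cm [ 0.51  9.12 -0.2 ] rot [-0.  -0.2 -0.1]
```

View pics/top6.png

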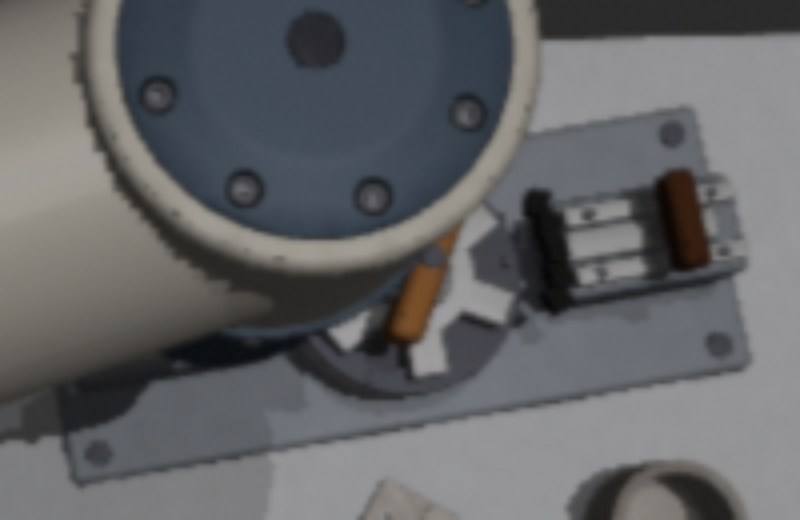

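Emit:
apply_moves([
  [0.4, 2, -0.2, 0, 0, 0, 0.1],
  [0.4, 5, -0.2, 0, 0, 0, 0.1],
  [0.4, 8, -0.2, 0, 0, 0, 0.1],
  [0.4, 8, -0.2, 0, 0, 0, 0.1],
  [0.4, 8, -0.2, 0, 0, 0, 0.1],
])

```text
time_s: 5.18
tool_pos: [0.4616, -0.019, 0.0981]
eef_rot: [-0.705, 0.706, 0.05, -0.052]
force: [1.5, -0.7, 0.7]
width: 0.0469
```

Emit:
apply_moves([
  [0, 0, 0, 0, 0, 0, -0.5],
  [0, 0, 0, 0, 0, 0, -0.5],
  [0, 0, 0, 0, 0, 0, -0.5],
  [0, 0, 0, 0, 0, 0, -0.5],
], force=20)

```text
time_s: 5.52
tool_pos: [0.464, -0.018, 0.1009]
eef_rot: [-0.705, 0.705, 0.053, -0.05]
force: [-0.8, 0.2, 6.7]
width: 0.0244
```

```bash
python3 -c "
from h import *
goto([.4620,-.017,.1],98.5)
im=optics.get_image('wrist'); cv2.imwrite('pics/w7.png',im[:,:,::-1])"
```

```text
cur jaw 98.4 target 98.5 q6 -1.73 p [ 0.464  -0.018   0.1009] w 0.0244 F [-0.8  0.2  6.7] t 5.5167
shift cm [-0.19  0.09  0.13] rot [ 0.  -0.1  0.2]
```

View pics/w7.png

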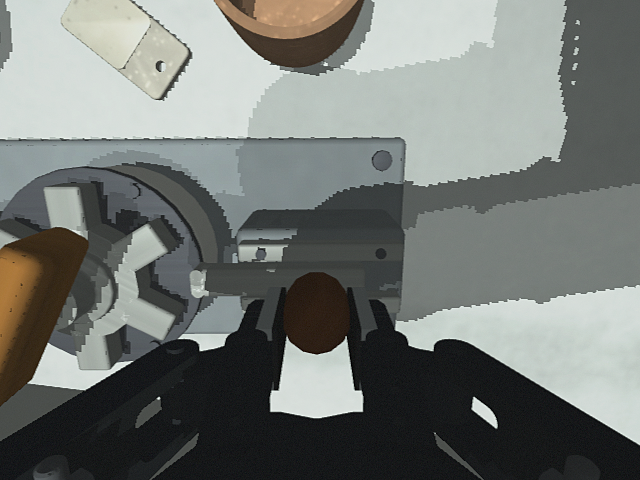

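Emit:
apply_moves([
  [0, 0, -0.3, 0, 0, 0, -0.5],
  [0, 0, -0.6, 0, 0, 0, -0.5],
  [0, 0, -0.9, 0, 0, 0, -0.5],
  [0, 0, -1.2, 0, 0, 0, -0.5],
  [0, 0, -1.4, 0, 0, 0, -0.5],
])

```text
time_s: 5.98
tool_pos: [0.4661, -0.0315, 0.1009]
eef_rot: [0.706, -0.705, -0.053, 0.05]
force: [-1.4, 3.5, 8.2]
width: 0.0246
```

Emit:
apply_moves([
  [0, 0, -0.2, 0, 0, 0, -0.5],
  [0, 0, -0.4, 0, 0, 0, -0.5],
  [0, 0, -0.5, 0, 0, 0, -0.5],
  [0, 0, -0.6, 0, 0, 0, -0.5],
  [0, 0, -0.6, 0, 0, 0, -0.5],
])

```text
time_s: 6.4
tool_pos: [0.467, -0.0375, 0.1009]
eef_rot: [0.705, -0.705, -0.053, 0.05]
force: [-1.8, 1.7, 7.7]
width: 0.0249
```

Emit:
apply_moves([
  [0, 0, -0.1, 0, 0, 0, -0.5],
  [0, 0, -0.2, 0, 0, 0, -0.5],
  [0, 0, -0.3, 0, 0, 0, -0.5],
  [0, 0, -0.4, 0, 0, 0, -0.5],
  [0, 0, -0.4, 0, 0, 0, -0.5],
])

```text
time_s: 6.82
tool_pos: [0.4672, -0.0382, 0.1008]
eef_rot: [0.708, -0.703, -0.053, 0.05]
force: [-6.2, 15.8, 12.4]
width: 0.0246
```

```bash
python3 -c "
from h import *
goto([.4620,-.017,.1],98.5)
im=optics.get_image('wrist'); cv2.imwrite('pics/w8.png',im[:,:,::-1])"
```

```text
cur jaw 98.3 target 98.5 q6 -1.67 p [ 0.4672 -0.0382  0.1008] w 0.0246 F [-6.2 15.8 12.4] t 6.8167
shift cm [-0.2   0.1   2.17] rot [-0.4 -0.2  0.3]
```

View pics/w8.png

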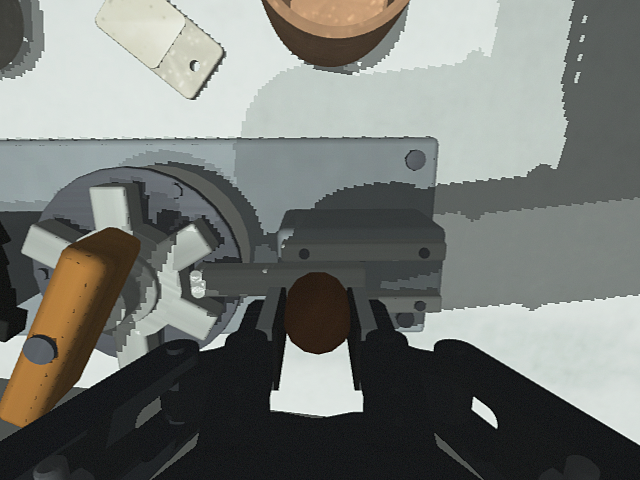

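At the stop (16 N reaction); slide tooth (197,283) is seated between the teeth. Relax, release, lift.

Emit:
apply_moves([
  [0, 0, 0.3, 0, 0, 0, -0.5],
  [0, 0, 0.3, 0, 0, 0, 0.1],
  [0, 0, 0.3, 0, 0, 0, 0.1],
  [0, 0, 0.3, 0, 0, 0, 0.1],
  [0, 0, 0.3, 0, 0, 0, 0.1],
])

```text
time_s: 7.28
tool_pos: [0.4654, -0.0391, 0.0987]
eef_rot: [-0.705, 0.705, 0.051, -0.052]
force: [0.6, -0.1, 0.5]
width: 0.0467
```

Emit:
apply_moves([
  [0, -1, 0, 0, 0, 0, 0.1],
  [0, -4, 0, 0, 0, 0, 0.1],
  [0, -7, 0, 0, 0, 0, 0.1],
  [0, -10, 0, 0, 0, 0, 0.1],
  [0, -10, 0, 0, 0, 0, 0.1],
])

```text
time_s: 7.7
tool_pos: [0.4688, -0.0393, 0.2049]
eef_rot: [-0.705, 0.706, 0.055, -0.048]
force: [1.1, -0.5, 0.8]
width: 0.0469
```

Emit:
apply_moves([
  [-4, 0, 0, 0, 0, 0, 0.1],
  [-8, 0, 0, 0, 0, 0, 0.1],
  [-8, 0, 0, 0, 0, 0, 0.1],
  [-8, 0, 0, 0, 0, 0, 0.1],
])

```text
time_s: 8.03
tool_pos: [0.385, -0.051, 0.199]
eef_rot: [0.705, -0.705, -0.052, 0.051]
force: [0.0, 1.2, 1.0]
width: 0.0468
```

```bash
python3 -c "
from h import *
goto([.4620,-.017,.1],98.5)
im=optics.get_image('wrist'); cv2.imwrite('pics/w9.png',im[:,:,::-1])
im=optics.get_image('top'); cv2.imwrite('pics/top9.png',cv2.resize(im[180:310,320:520,::-1],None,fx=4,fy=4))"
```

```text
cur jaw 98.3 target 98.5 q6 -1.7 p [ 0.385 -0.051  0.199] w 0.0468 F [0.  1.2 1. ] t 8.0333
shift cm [8.11 9.91 2.24] rot [-0.  -0.2  0.1]
```

View pics/w9.png

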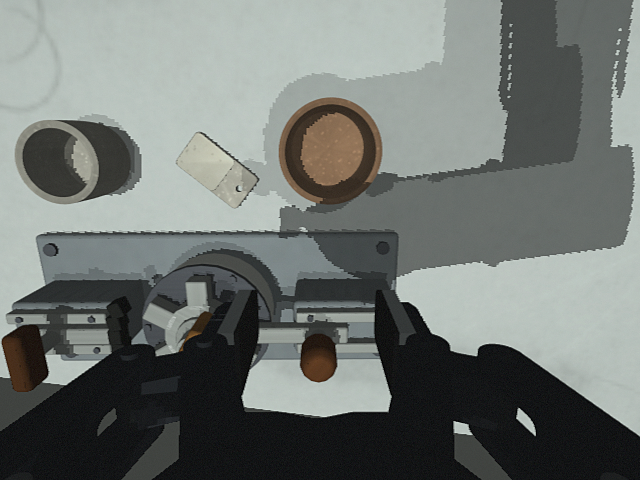

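View pics/top9.png

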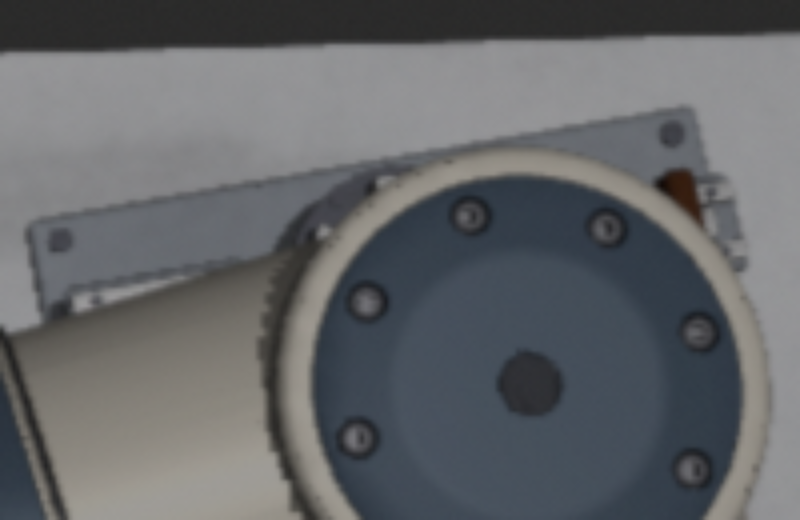

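Emit:
apply_moves([
  [0, -1, 4, 0, 0, 0, 0.1],
  [0, -1, 8, 0, 0, 0, 0.1],
  [0, -1, 12, 0, 0, 0, 0.1],
  [0, -1, 16, 0, 0, 0, 0.1],
  [0, -1, 18, 0, 0, 0, 0.1],
])

```text
time_s: 8.55
tool_pos: [0.3605, 0.1313, 0.2088]
eef_rot: [0.705, -0.705, -0.052, 0.052]
force: [0.7, -0.2, -0.3]
width: 0.0471
```

Emit:
apply_moves([
  [0, 0, 3, 0, 0, 0, 0.1],
  [0, 0, 5, 0, 0, 0, 0.1],
  [0, 0, 5, 0, 0, 0, 0.1],
])

```text
time_s: 8.8
tool_pos: [0.3534, 0.1806, 0.2084]
eef_rot: [-0.705, 0.705, 0.052, -0.053]
force: [0.1, 0.8, -0.8]
width: 0.0468
```

```bash
python3 -c "
from h import *
im=optics.get_image('top'); cv2.imwrite('pics/top10.png',cv2.resize(im[180:310,320:520,::-1],None,fx=4,fy=4))"
```

```text
(no output)
```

View pics/top10.png

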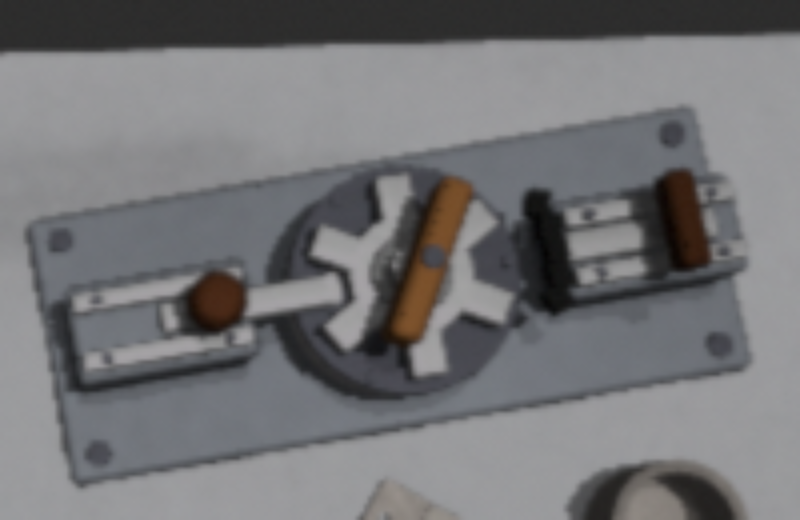

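The slide tooth is deep in the gap. The knob has moved from crop position (172,307) to (218,300), and the tee handle is still at (682,215).

```bash
python3 -c "
from h import *
K,T=P('top')
a=onz((320+172/4,180+307/4),.122,K,T);b=onz((320+218/4,180+300/4),.122,K,T);c=onz((428.2,244.1),.133,K,T);print(np.linalg.norm(b-a),np.linalg.norm((b-c)[:2]),pose()[2]['force'])
from bench import workorder
print(workorder.close_job())"
```

```text
0.019909070092846124 0.09157690543579129 [ 0.21672783 -0.40279534  0.17732252]
the job is handed in; nothing more can be done
None
```

The mill is in gear, and I handed the job in at about 9 s of the 38 s allowed. I gripped the hand bar and turned the spindle about 19.5° clockwise, so that a gap faced the slide. I then gripped the gear knob, pushed it about 20 mm until it met its stop with about 16 N of reaction, let go and moved the arm clear.

- **Slide home:** the final top picture shows the slide's tooth deep in the gap and the knob about 91.6 mm from the axis, against 91 mm when fully home. The knob moved 19.9 mm in the picture. That fits full travel, because it started about 4 mm in.
- **Brake:** the tee handle is at the same pixel position as before.
- **Contact:** the gripper is clear of everything, and the force reading was about 0 N.

No final check failed. The early wrist-camera fix on the knob differed from the top camera by about 7 mm, so I took the knob's position again from directly above before gripping it. The joint values themselves cannot be read, so the slide and brake positions rest on the pictures and the stop force.

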